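# Line up four finds by height on the photo strip

### The arm

A 6-joint arm with a two-finger parallel gripper is mounted at the origin on a cart in front of the work surface, level with it; the furniture and walls round the work are solid. World frame = base frame: x ahead of the robot, y to its left, z up, the work surface at z = 0. Lengths are in m, angles in rad, forces in N, time in s.
With the tool pointing down it reaches from about 0.375 to 0.9 m from the base axis. Payload 3.1 kg.
Tool frame: the origin (TCP) lies at the very end of the fingers, on their centre line; the grasp point (between the pads) lies 19 mm behind it; z points along the fingers, y is the line along which they close (so a half turn about z gives the same grasp; the last joint's range is limited). The gripper opens to 87 mm and grips with 3 to 60 N. Pads are 19 mm wide; open, the fingers measure 117 mm over their backs; the gripper's body (75 mm by 190 mm) begins 51 mm behind the grasp point.
Start: joints at [-1.343, 0.527, 1.433, -0, 1.181, -0.178], TCP at [0.247, -0.574, 0.223] pointing down, gripper open.
Joint ranges: [-3.08, 3.08], [-0.75, 2.2], [0.22, 2.44], [-1.43, 4.57], [0, 2.65], [-2.85, 2.85]. Speed limits (rad/s): [2.79, 2.79, 3.14, 3.14, 3.14, 3.14].

### API

Orientations are given as a unit quaternion [x, y, z, w].
In Python, from rig import robot gives the robot as it stands. The module is installed in compiled form; this text tells all that it offers.
- The arm moves only by the tool servo_tool, never from a script. Its argument "rows" is one flat list of numbers, 5 for each row, row after row: the closure, from -1 (fully open) to 1 (shut), so that 0 is half open, then the shift along the tool's x, y, z in m, then the turn about the tool's z in degrees. A call has 1 to 5 rows; each row shifts and turns the commanded pose from where the row before left it, along the tool's axes as they then stand; what a row does not reach is not made up. A row lasts 1/12 s, in which the tool goes at most 41.7 mm and 7.16 degrees, less where a joint would pass 70% of its speed; a pose out of reach is approached as far as the arm can. A call with a gripper value outside its range is refused whole. The fingers move at their own pace and stop on an object; "newtons" is the grip in N (left out, the last holds). Time passes only in rows, so rows that do not move let the fingers close. It gives the time, the measured TCP pose, the force, the opening and the grip force at its end, in the units of the state.
- robot.get_obs(): the state, without advancing time (a new reading comes with each control period).
- robot.camera(name): name is "scene" or "top"; returns a dict with "pixels" (480x640x3 uint8, red, green, blue), "intrinsics" (3x3 intrinsics, pixels), "dist" ([k1, k2, p1, p2, k3] as OpenCV has them; the pictures are not rectified), "rvec" (rotation vector, rad) and "tvec" (3), from world to camera coordinates, as OpenCV has them. Camera axes: x right, y down, z forward; pixel columns grow to the right and rows downward; lengths in m; the calibration is good to about 2 mm. A picture is of the moment at which its call begins. There is no depth.
- robot.hand_in(): hands the job in; it is judged then, once.
Trained networks look in a picture, given as the dict that the camera call returned (one of the last four; its "shot" number tells which), for a name from the list of things; names that differ only in an ending like _2 or _b are one class to them, and where a whole thing is asked for, a point or a joint stands for the part that bears it (a point fixed in the world has none). Each returns a list of dicts, best first, with "score" (0 to 1); they miss things now and then, are a little off and sometimes report something else, mostly with a low value. They report only what shows in the picture. A call takes as long as a camera call. They do not tell look-alikes from the thing itself.
- robot.spot_in(picture, query): "at" ([x, y, z] in m, in world coordinates, good to about 4 mm: the middle of the surface that is visible of it).
- robot.outline_of(picture, query): "region" (480x640 bool, what is visible of it).
- robot.place_of(picture, query): "at" ([x, y, z] in m, in world coordinates, good to about 4 mm: a listed point, or the origin of a listed thing).
The state is a dict: "time": time; "q": joint angles; "joint_velocities": joint speeds; "joint_torque": joint torques, N m; "position": TCP position; "tool_rot": TCP orientation; "ft_force": force on the tool from outside, world axes, zero at the start; "moment": the same for the moment, N m; "grip_width": finger opening in m; "grip_force": force on a finger pad.
Only numpy, scipy, OpenCV 4.12 (cv2) and the standard library are available. Lean on these libraries where they do the work, as an engineer would, in place of code of your own. Each camera call takes 0.05 s, during which the arm holds its last target. There are 200 camera calls.

### The job

Set up the size photograph: stand the dropper bottle, the amber vial, the battery and the brass weight upright on the four ring marks of the grey photo strip, one centred on each mark, in order of height. The tallest goes on the mark next to the yellow marker tent (which may stand at either end of the strip) and the shortest on the mark farthest from it.

Things in the scene. Friction and masses are not known exactly. Their poses are not given: they have to be found in the camera images.
- dropper_bottle: Small dark amber bottle with a printed label and a black dropper top, 102 mm tall; body round, 33 mm across up to 60 mm height, black collar 24 mm across at 62 to 77 mm, narrow teat above; about 0.07 kg. It stands upright on the worktop at the start. Origin: centre of its underside; z up along its axis.
- vial: Amber glass vial with a paper label and a black screw cap, 79 mm tall, body round, 26 mm across, cap 22 mm across; about 0.022 kg. It stands upright on the worktop at the start. Origin: centre of its underside; z up along its axis.
- battery: Red and white battery, a round rod 15 mm across and 50 mm tall; about 0.023 kg. It stands upright on the worktop at the start. Origin: centre of its underside; z up along its axis.
- weight: Brass check weight with a small knob, round, 24 mm across and 30 mm tall; about 0.05 kg. Can be gripped round the 24 mm body. It stands upright on the worktop at the start. Origin: centre of its underside; z up along its axis.
- mark_1: One of four identical white discs with a black ring round them (58 mm outside diameter, small black cross at the centre), printed flat on a grey photo scale strip that is fixed to the worktop (strip 78 x 325 mm, 3 mm thick). The marks lie in a straight row 85 mm apart. Origin: centre of the disc, on the strip's top, 3 mm above the worktop; z up. mark_1 is at the left (+y) end of the row, as the robot sees it.
- mark_2: One of four identical white discs with a black ring round them (58 mm outside diameter, small black cross at the centre), printed flat on a grey photo scale strip that is fixed to the worktop (strip 78 x 325 mm, 3 mm thick). The marks lie in a straight row 85 mm apart. Origin: centre of the disc, on the strip's top, 3 mm above the worktop; z up. mark_2 is second from the left (+y) end.
- mark_3: One of four identical white discs with a black ring round them (58 mm outside diameter, small black cross at the centre), printed flat on a grey photo scale strip that is fixed to the worktop (strip 78 x 325 mm, 3 mm thick). The marks lie in a straight row 85 mm apart. Origin: centre of the disc, on the strip's top, 3 mm above the worktop; z up. mark_3 is third from the left (+y) end.
- mark_4: One of four identical white discs with a black ring round them (58 mm outside diameter, small black cross at the centre), printed flat on a grey photo scale strip that is fixed to the worktop (strip 78 x 325 mm, 3 mm thick). The marks lie in a straight row 85 mm apart. Origin: centre of the disc, on the strip's top, 3 mm above the worktop; z up. mark_4 is at the right (-y) end of the row.
- tent: Yellow folded plastic marker tent, 72 x 62 mm foot, 79 mm tall, fixed, standing just past one end of the strip in line with it: beside mark_1 or beside mark_4, about 80 mm from that mark's centre. It shows which end is for the tallest. (A flat colour check card, 3 mm thick, lies past the other end.) Origin: centre of its underside.
Things that resemble listed ones, but are neither listed nor needed, are in the scene too. What is shaped like the weight but black, blue or turquoise is not meant.

How it is judged:
At the end, for the whole second after the job is handed in: Counting from the marker tent's end, the dropper bottle, vial, battery and weight stand on the first, second, third and fourth mark, each with its centre within 13 mm of the mark's centre, upright within 0.15 rad, standing on the strip, released and at rest (((horizontal distance between dropper_bottle and mark_1 below 0.013 m and horizontal distance between vial and mark_2 below 0.013 m and horizontal distance between battery and mark_3 below 0.013 m and horizontal distance between weight and mark_4 below 0.013 m and horizontal distance between tent and mark_1 below 0.12 m) or (horizontal distance between dropper_bottle and mark_4 below 0.013 m and horizontal distance between vial and mark_3 below 0.013 m and horizontal distance between battery and mark_2 below 0.013 m and horizontal distance between weight and mark_1 below 0.013 m and horizontal distance between tent and mark_4 below 0.12 m)) and angle between each of dropper_bottle, vial, battery, weight's own z axis and vertical below 0.15 rad and height (world z) of each of dropper_bottle, vial, battery, weight below 0.012 m and linear speed of each of dropper_bottle, vial, battery, weight below 0.02 m/s and angular speed of each of dropper_bottle, vial, battery, weight below 0.3 rad/s); the robot touches nothing.
It also fails if it takes over 93 s, if anything falls off the work surface, if the arm or the gripper's body presses on something with over 40 N, if the wrist force passes 120 N, or if a joint passes its speed limit or range.

## Working session

There is one attempt and no reset: what is moved stays moved. The work goes in short steps, Python scripts to look and compute and a tool call to move; the robot and the scene stay as the last step left them, time stands still between calls to the robot, and variables do not carry over. Pictures are saved under pics/ and viewed, at most 14 in all, crops included, and the job is handed in when it is done.

Besides the shell and the picture viewer there is one more tool, called after ">>>" as name(argument=value, ...) on one line, values as JSON. servo_tool: Moves the arm, as the interface text tells. Its arguments: {"type":"object","properties":{"rows":{"type":"array","items":{"type":"number"}},"newtons":{"type":"number"}},"required":["rows"]}

```bash
mkdir -p pics
python3 - <<'E'
from rig import robot
import cv2
o=robot.get_obs();print(o['time'],o['position'],o['tool_rot'],o['grip_width'])
for c in ['scene','top']:
    p=robot.camera(c);cv2.imwrite(f'pics/{c}0.png',p['pixels'][:,:,::-1])
    R,_=cv2.Rodrigues(p['rvec']);print(c,(-R.T@p['tvec'].reshape(3)).round(3))
    for q in ['dropper_bottle','vial','battery','weight','mark_1','tent']:
        for r in robot.place_of(p,q)[:6]:
            u=cv2.projectPoints(r['at'].reshape(1,3) if hasattr(r['at'],'reshape') else __import__('numpy').array([r['at']]),p['rvec'],p['tvec'],p['intrinsics'],p['dist'])[0].ravel()
            print(q,round(r['score'],2),[round(float(v),3) for v in r['at']],u.round())
E
```

```text
0.0 [ 0.24713855 -0.57322917  0.22158482] [ 9.79384290e-01  2.02002960e-01 -3.24429297e-05 -1.10271824e-03] 0.08699233747577985
scene [-0.312  0.579  0.727]
dropper_bottle 0.83 [0.437, 0.08, 0.001] [311. 276.]
battery 0.56 [0.43, -0.072, 0.001] [376. 249.]
weight 0.79 [0.435, 0.227, 0.002] [243. 307.]
weight 0.7 [0.515, 0.334, -0.001] [169. 308.]
weight 0.61 [0.494, 0.274, 0.001] [205. 300.]
weight 0.48 [0.338, 0.228, -0.001] [271. 340.]
mark_1 0.8 [0.577, -0.111, 0.0] [346. 211.]
mark_1 0.59 [0.583, 0.142, 0.001] [244. 251.]
mark_1 0.53 [0.579, 0.064, 0.006] [278. 236.]
tent 0.98 [0.582, 0.228, -0.001] [206. 267.]
top [0.291 0.038 0.977]
dropper_bottle 0.55 [0.438, 0.085, 0.004] [297. 259.]
dropper_bottle 0.2 [0.583, 0.06, 0.006] [312. 180.]
vial 0.53 [0.431, -0.256, 0.003] [488. 264.]
battery 0.66 [0.43, -0.074, -0.003] [386. 264.]
weight 0.73 [0.339, 0.231, -0.003] [214. 314.]
weight 0.72 [0.513, 0.333, 0.002] [162. 216.]
weight 0.69 [0.494, 0.272, 0.0] [195. 227.]
weight 0.46 [0.433, 0.228, 0.003] [217. 260.]
mark_1 0.95 [0.58, -0.021, 0.004] [356. 182.]
mark_1 0.93 [0.582, 0.062, 0.004] [311. 180.]
mark_1 0.69 [0.579, -0.106, 0.004] [403. 183.]
mark_1 0.59 [0.586, 0.147, -0.001] [265. 179.]
tent 0.75 [0.582, 0.235, -0.001] [217. 181.]
```

View pics/scene0.png

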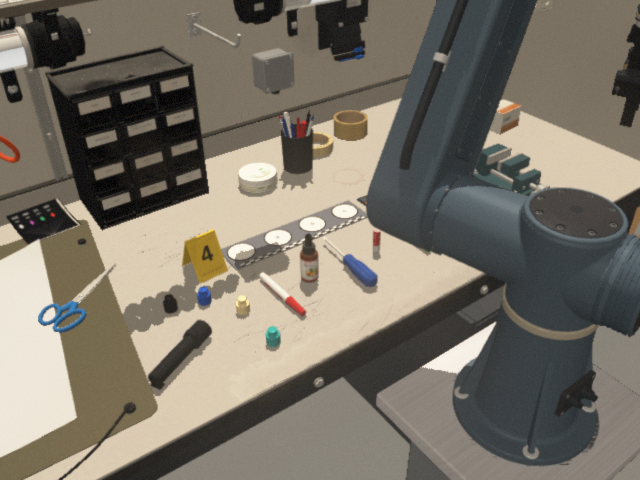

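View pics/top0.png

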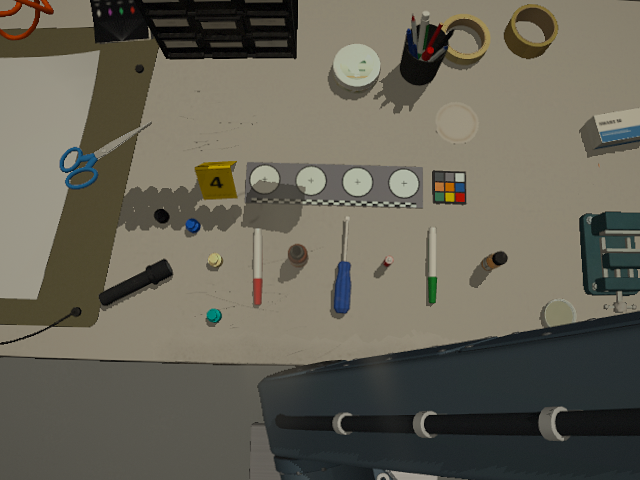

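Run:
```python
import cv2
a=cv2.imread('pics/top0.png')[200:340,140:260];b=cv2.imread('pics/scene0.png')[250:370,130:300]
a=cv2.resize(a,(360,420),interpolation=2);b=cv2.resize(b,(430,420),interpolation=2)
cv2.imwrite('pics/crop0.png',cv2.hconcat([a,b]))
```

```text
(no output)
```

View pics/crop0.png

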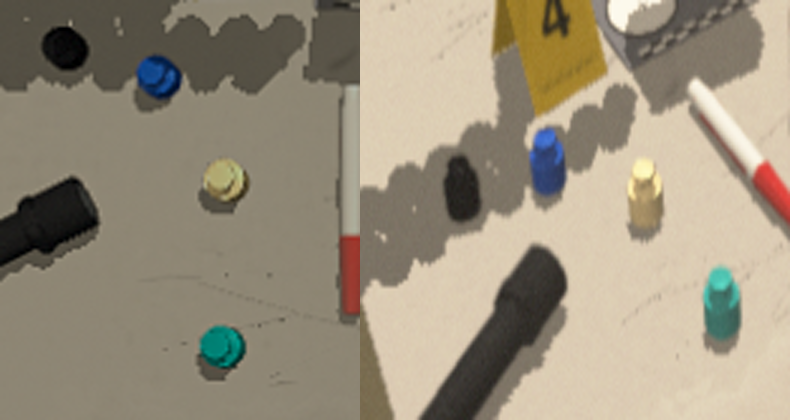

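The tent (216,181 in the top view) is at the +y end, so mark_1 takes the tallest item. There are four weight-shaped things in the top view: black (162,216), blue (193,226), brass/yellow (215,260) and turquoise (214,315). The crop confirms that the brass one at (215,260) is the weight meant. The vial is at (497,260), the battery at (387,263) and the bottle at (298,256).

Next I'll refine the marks and the item centres by pixel back-projection.

```bash
cat > h.py <<'E'
import cv2,numpy as np
from rig import robot
def back(p,uv,z):
    n=cv2.undistortPoints(np.array([[uv]],float),p['intrinsics'],p['dist']).ravel()
    R,_=cv2.Rodrigues(p['rvec']);c=-R.T@p['tvec'].reshape(3);d=R.T@np.array([n[0],n[1],1])
    return (c+d*(z-c[2])/d[2])[:2].round(4)
E
python3 - <<'E'
from h import *
p=robot.camera('top');g=cv2.cvtColor(p['pixels'],cv2.COLOR_RGB2GRAY)
for u,v in [(265,180),(311,181),(357,182),(403,184)]:
    s=g[v-22:v+22,u-22:u+22]
    _,t=cv2.threshold(s,0,255,cv2.THRESH_OTSU)
    n,l,st,c=cv2.connectedComponentsWithStats(t)
    k=1+st[1:,4].argmax();x,y,w,h,a=st[k]
    print('mark',c[k]+[u-22,v-22],w,h,a,back(p,c[k]+[u-22,v-22],.003))
for q,z in [('vial',.04),('bottle',.05),('battery',.025),('weight',.013)]:
    for r in robot.outline_of(p,{'bottle':'dropper_bottle'}.get(q,q))[:4]:
        ys,xs=np.nonzero(r['region']);print(q,round(r['score'],2),xs.mean().round(1),ys.mean().round(1),len(xs),back(p,(xs.mean(),ys.mean()),z))
print('cap',back(p,(501,258),.079))
E
```

```text
mark [264.22193878 174.71173469] 29 20 392 [0.5929 0.1485]
mark [311.11148087 179.83361065] 29 28 601 [0.5838 0.0622]
mark [357.12125984 181.64251969] 29 28 635 [ 0.5813 -0.022 ]
mark [403.42459016 183.00983607] 28 27 610 [ 0.5797 -0.1068]
vial 0.9 493.7 260.4 382 [ 0.4327 -0.2551]
bottle 0.63 297.9 255.4 384 [0.4363 0.0815]
battery 0.46 387.5 261.9 79 [ 0.4306 -0.0732]
weight 0.73 214.9 259.8 158 [0.4324 0.2299]
weight 0.72 192.3 225.8 181 [0.4936 0.2738]
weight 0.65 161.4 215.9 174 [0.5113 0.3314]
weight 0.57 213.4 314.9 166 [0.3358 0.2282]
cap [ 0.4308 -0.2555]
```

>>> servo_tool(rows=[-1,0,0,0,-6.67,-1,0,0,0,-6.67,-1,0,0,0,-6.67,-1,0,0,0,-6.67,-1,0,0,0,-6.67], newtons=12)

```text
time: 1.37
position: [0.2473, -0.574, 0.2226]
tool_rot: [0.879, 0.477, 0.0, -0.0]
ft_force: [-0.0, 0.2, -0.5]
grip_width: 0.087
grip_force: 0.0
```

>>> servo_tool(rows=[-1,0,0,0,-6.67,-1,0,0,0,-6.67,-1,0,0,0,-6.67,-1,0,0,0,-6.67,-1,0,0,0,-6.67])

```text
time: 1.78
position: [0.2473, -0.5739, 0.2225]
tool_rot: [0.705, 0.709, 0.0, -0.0]
ft_force: [-0.2, -0.4, -0.2]
grip_width: 0.0873
grip_force: 0.0
```

>>> servo_tool(rows=[-1,0.03,0.015,0,0,-1,0.03,0.015,0,0,-1,0.03,0.015,0,0,-1,0.03,0.015,0,0,-1,0.03,0.015,0,0])

```text
time: 2.2
position: [0.3227, -0.4226, 0.2226]
tool_rot: [0.707, 0.707, 0.0, 0.0]
ft_force: [0.6, -1.3, 1.0]
grip_width: 0.0875
grip_force: 0.0
```

>>> servo_tool(rows=[-1,0.03,0.02,0,0,-1,0.03,0.02,0,0,-1,0.03,0.02,0.02,0,-1,0.03,0.02,0.02,0,-1,0,0,0,0])

```text
time: 2.62
position: [0.4025, -0.2964, 0.1798]
tool_rot: [0.705, 0.709, 0.002, -0.005]
ft_force: [-0.5, 0.3, -0.4]
grip_width: 0.087
grip_force: 0.0
```

>>> servo_tool(rows=[-1,0.021,0.015,0.02,0,-1,0.02,0.015,0.02,0,-1,0,0,0.035,0,-1,0,0,0.035,0,-1,0,0,0,0])

```text
time: 3.03
position: [0.4293, -0.2599, 0.067]
tool_rot: [0.707, 0.707, -0.0, -0.006]
ft_force: [-1.6, 0.6, -0.3]
grip_width: 0.0871
grip_force: 0.0
```

Run:
```python
from h import *
p=robot.camera('scene');print(robot.get_obs()['position'])
for r in robot.place_of(p,'vial')[:2]:print(r)
cv2.imwrite('pics/v1.png',cv2.resize(p['pixels'][120:300,300:540,::-1],(720,540)))
```

```text
[ 0.43033549 -0.26121187  0.06975259]
{'at': [0.5874, 0.1436, 0.0021], 'score': 0.57}
```

View pics/v1.png

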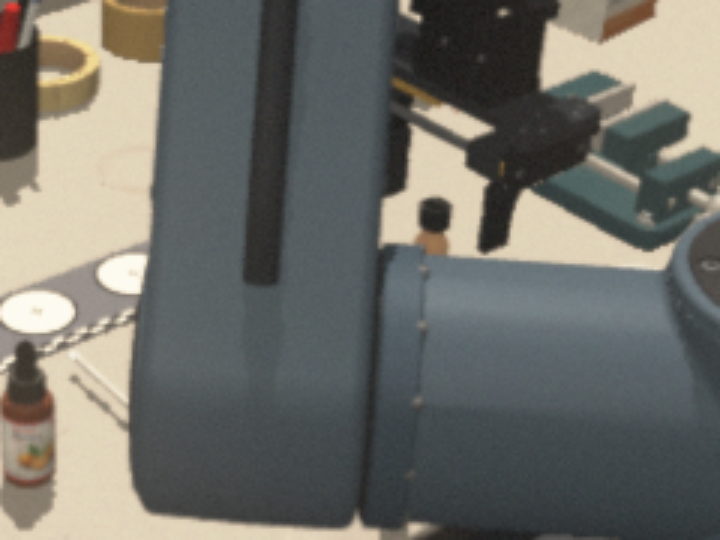

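The crop shows the vial still upright, with its cap at about (444,192) in the full picture and the near finger to its right. I'll check the cap position by back-projection.

Run:
```python
from h import *
p=robot.camera('scene');print(back(p,(444.6,187.5),.079),robot.get_obs()['position'])
```

```text
[ 0.4309 -0.2547] [ 0.43263023 -0.26377074  0.07338147]
```

>>> servo_tool(rows=[-1,0.008,-0.001,0.0,0,-1,0,0,0.0156,0,-1,0,0,0.016,0,-1,0,0,0.016,0,0.3,0,0,0,0])

```text
time: 3.6
position: [0.4311, -0.2548, 0.0254]
tool_rot: [0.707, 0.707, 0.0, 0.0]
ft_force: [-0.8, 0.4, 0.9]
grip_width: 0.0851
grip_force: 0.0
```

>>> servo_tool(rows=[0.6,0,0,0,0,0.6,0,0,0,0,0.7,0,0,0,0,0.8,0,0,0,0,1,0,0,0,0], newtons=10)

```text
time: 4.02
position: [0.4317, -0.2553, 0.0258]
tool_rot: [0.707, 0.707, 0.0, 0.001]
ft_force: [-0.6, 0.3, 0.3]
grip_width: 0.0552
grip_force: 0.0
```

>>> servo_tool(rows=[1,0,0,0,0,1,0,0,0,0,1,0,0,0,0,1,0,0,-0.005,0,1,0,0,-0.01,0])

```text
time: 4.43
position: [0.4306, -0.2544, 0.0395]
tool_rot: [0.707, 0.707, -0.0, -0.001]
ft_force: [-1.1, 0.3, -1.3]
grip_width: 0.0253
grip_force: 10.0
```

>>> servo_tool(rows=[1,0,0,-0.025,0,1,0,0,-0.035,0,1,0.01,0,-0.01,0,1,0.02,0,0,0,1,0.03,0,0,0])

```text
time: 4.85
position: [0.433, -0.1968, 0.1118]
tool_rot: [0.708, 0.706, 0.0, 0.003]
ft_force: [1.1, 1.1, -0.9]
grip_width: 0.0253
grip_force: 10.0
```

>>> servo_tool(rows=[1,0.03,0,0,0,1,0.03,0,0,0,1,0.03,0,0,0,1,0.03,0.01,0,0,1,0.03,0.02,0,0])

```text
time: 5.27
position: [0.458, -0.0425, 0.1101]
tool_rot: [0.707, 0.707, -0.001, -0.002]
ft_force: [-0.1, -1.0, -1.3]
grip_width: 0.0252
grip_force: 10.0
```

>>> servo_tool(rows=[1,0.03,0.02,0,0,1,0.03,0.02,0,0,1,0.03,0.02,0,0,1,0.0175,0.03,0,0,1,0,0.02,0,0])

```text
time: 5.68
position: [0.5727, 0.0671, 0.1106]
tool_rot: [0.705, 0.709, 0.001, 0.0]
ft_force: [-0.1, -0.2, 0.4]
grip_width: 0.0251
grip_force: 10.0
```

>>> servo_tool(rows=[1,0,0.012,0.02,0,1,0,0,0.02,0,1,0,0,0.02,0,1,0,0,0.015,0,1,0,0,0,0])

```text
time: 6.1
position: [0.5818, 0.0631, 0.033]
tool_rot: [0.707, 0.707, -0.001, -0.001]
ft_force: [-0.0, -1.1, 0.2]
grip_width: 0.0254
grip_force: 10.0
```

Run:
```python
from h import *
p=robot.camera('scene');o=robot.get_obs();print(o['position'],o['grip_width'],o['grip_force'])
cv2.imwrite('pics/v2.png',cv2.resize(p['pixels'][120:300,200:440,::-1],(720,540)))
```

```text
[0.58209288 0.0629695  0.03416654] 0.02572496380720129 9.995540723903105
```

View pics/v2.png

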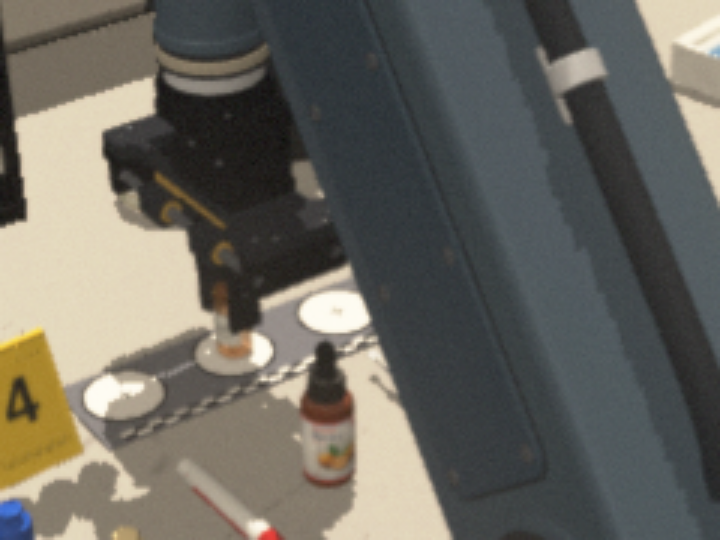

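The picture shows the vial held just above mark_2, at about crop (235,350), and well centred. I'll release it and go for the battery.

>>> servo_tool(rows=[1,0,0,0.006,0,1,0,0,0.0005,0,0.4,0,0,0,0,0.2,0,0,0,0,0,0,0,0,0])

```text
time: 6.57
position: [0.5834, 0.0626, 0.0291]
tool_rot: [0.707, 0.707, 0.0, 0.0]
ft_force: [-0.4, 0.7, -0.1]
grip_width: 0.0331
grip_force: 0.0
```

>>> servo_tool(rows=[-0.2,0,0,0,0,-0.2,0,0,-0.02,0,-0.2,0,0,-0.03,0,-0.2,0,0,-0.03,0,-0.2,0,-0.02,0,0])

```text
time: 6.98
position: [0.5716, 0.0618, 0.1143]
tool_rot: [0.707, 0.707, 0.006, 0.007]
ft_force: [0.6, 0.2, -0.9]
grip_width: 0.0516
grip_force: 0.0
```

>>> servo_tool(rows=[-0.2,-0.02,-0.03,0,0,-0.2,-0.025,-0.03,0,0,-0.2,-0.03,-0.025,0,0,-0.2,-0.03,-0.025,0,0,-0.2,-0.03,-0.023,0,0])

```text
time: 7.4
position: [0.4286, -0.073, 0.1087]
tool_rot: [0.707, 0.708, -0.0, -0.0]
ft_force: [0.8, -1.7, 1.0]
grip_width: 0.0521
grip_force: 0.0
```

Run:
```python
from h import *
p=robot.camera('top');o=robot.get_obs();print(o['position'],o['grip_width'])
for q in ['vial','battery','dropper_bottle']:
    for r in robot.place_of(p,q)[:2]:print(q,r)
```

```text
[ 0.42454388 -0.07672549  0.10836093] 0.0527155299150605
```

>>> servo_tool(rows=[-0.2,0,0,0,0,-0.2,0,0,0.02,0,-0.2,0,0,0.025,0,-0.2,0,0,0.025,0,-0.2,0,0,0.0235,0])

```text
time: 8.02
position: [0.4319, -0.0713, 0.014]
tool_rot: [0.706, 0.708, 0.0, 0.001]
ft_force: [0.1, -0.1, -0.7]
grip_width: 0.0525
grip_force: 0.0
```

>>> servo_tool(rows=[0.5,0,0,0,0,0.7,0,0,0,0,1,0,0,0,0,1,0,0,0,0,1,0,0,0,0])

```text
time: 8.43
position: [0.4313, -0.0725, 0.0162]
tool_rot: [0.707, 0.707, 0.001, 0.001]
ft_force: [-1.1, 0.6, -0.0]
grip_width: 0.0268
grip_force: 0.0
```

>>> servo_tool(rows=[1,0,0,0,0,1,0,0,0,0,1,0,0,0,0,1,0,0,-0.01,0,1,0,0,-0.02,0])

```text
time: 8.85
position: [0.4291, -0.0721, 0.0442]
tool_rot: [0.707, 0.707, -0.001, -0.002]
ft_force: [0.0, -1.3, 0.1]
grip_width: 0.0144
grip_force: 10.0
```

>>> servo_tool(rows=[1,0,0,-0.025,0,1,0.01,0.015,0,0,1,0.01,0.025,0,0,1,0.01,0.03,0,0,1,0.01,0.03,0,0])

```text
time: 9.27
position: [0.5308, -0.032, 0.0705]
tool_rot: [0.707, 0.707, -0.0, -0.0]
ft_force: [0.4, 0.1, -0.5]
grip_width: 0.0141
grip_force: 10.0
```

>>> servo_tool(rows=[1,0.0105,0.03,0,0,1,0,0.021,0,0,1,0,0,0.02,0,1,0,0,0.02,0,1,0,0,0,0])

```text
time: 9.68
position: [0.5787, -0.0213, 0.0269]
tool_rot: [0.707, 0.707, -0.002, -0.003]
ft_force: [-0.9, 0.7, -0.1]
grip_width: 0.014
grip_force: 10.0
```

Run:
```python
from h import *
p=robot.camera('scene');o=robot.get_obs();print(o['position'],o['grip_width'],o['grip_force'])
cv2.imwrite('pics/b2.png',cv2.resize(p['pixels'][120:300,200:440,::-1],(720,540)))
```

```text
[ 0.57907376 -0.02144662  0.0282342 ] 0.014386854256867355 9.989110993919894
```

View pics/b2.png

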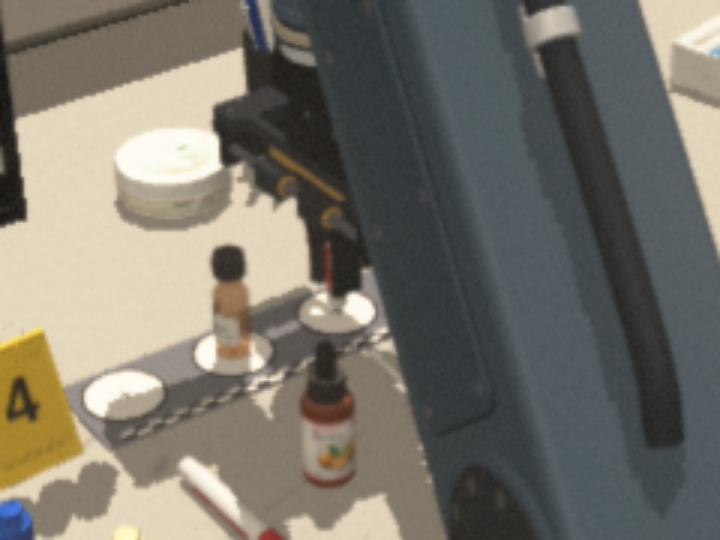

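The vial stands on mark_2 and the battery is centred above mark_3. I'll release the battery and go to the bottle.

>>> servo_tool(rows=[1,0,0,0.0085,0,1,0,0,0.003,0,0.6,0,0,0,0,0.4,0,0,0,0,0,0,0,0,0])

```text
time: 10.15
position: [0.5815, -0.0221, 0.019]
tool_rot: [0.707, 0.707, 0.0, 0.0]
ft_force: [0.3, -0.1, 0.3]
grip_width: 0.0241
grip_force: 0.0
```

>>> servo_tool(rows=[-0.2,0,0,0,0,-0.2,0,0,-0.02,0,-0.5,0,0,-0.03,0,-0.5,0,0,-0.03,0,-0.5,0,0,-0.0265,0])

```text
time: 10.57
position: [0.5813, -0.0219, 0.1266]
tool_rot: [0.707, 0.707, 0.0, 0.0]
ft_force: [0.6, 0.1, 0.6]
grip_width: 0.0561
grip_force: 0.0
```

>>> servo_tool(rows=[-0.5,0.005,-0.025,0,0,-0.5,0.015,-0.035,0,0,-0.5,0.025,-0.03,0,0,-0.5,0.03,-0.025,0,0,-0.5,0.029,-0.029,0,0])

```text
time: 10.98
position: [0.4367, 0.0825, 0.1255]
tool_rot: [0.708, 0.706, 0.001, 0.001]
ft_force: [-0.5, 0.2, -0.1]
grip_width: 0.0651
grip_force: 0.0
```

Run:
```python
from h import *
p=robot.camera('scene');o=robot.get_obs();print(o['position'],o['grip_width'])
cv2.imwrite('pics/d1.png',cv2.resize(p['pixels'][120:300,200:440,::-1],(720,540)))
for q in ['vial','battery','dropper_bottle']:
    for r in robot.place_of(p,q)[:2]:print(q,r)
```

```text
[0.42627596 0.08708343 0.12473928] 0.0652118429416722
vial {'at': [0.584, 0.0591, 0.002], 'score': 0.92}
vial {'at': [0.433, 0.2304, 0.0004], 'score': 0.35}
battery {'at': [0.5809, -0.0238, 0.0047], 'score': 0.4}
battery {'at': [0.5838, 0.143, 0.0021], 'score': 0.33}
dropper_bottle {'at': [0.4383, 0.0828, 0.0018], 'score': 0.89}
```

View pics/d1.png

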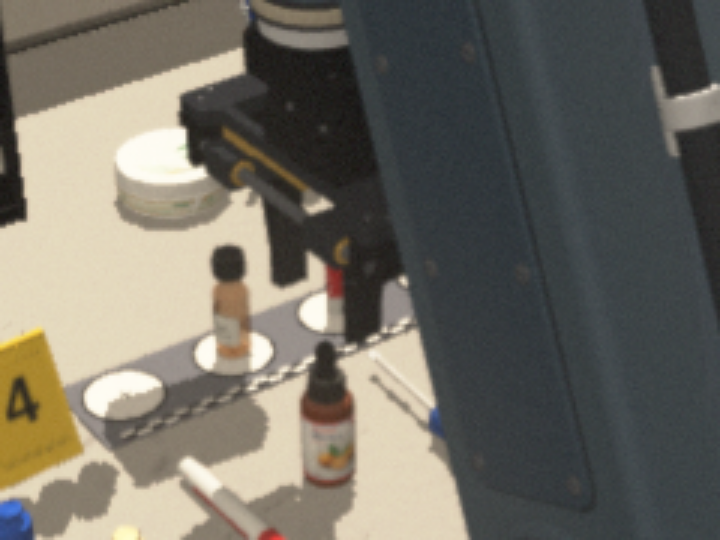

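Both placed items stand centred on their marks, and the gripper is above the bottle (crop 325,420). I'll descend and grip it.

>>> servo_tool(rows=[-0.5,0,0,0,0,-0.5,0,0,0,0,-0.5,0,0,0.02,0,-0.5,0,0,0.025,0,-0.5,0,0,0.025,0])

```text
time: 11.6
position: [0.4397, 0.081, 0.0546]
tool_rot: [0.708, 0.707, 0.001, 0.002]
ft_force: [-0.5, -0.9, -0.4]
grip_width: 0.0651
grip_force: 0.0
```

>>> servo_tool(rows=[-0.5,0,0,0.018,0,-0.5,0,0,0,0,0.4,0,0,0,0,0.7,0,0,0,0,1,0,0,0,0], newtons=15)

```text
time: 12.02
position: [0.4384, 0.0817, 0.0379]
tool_rot: [0.707, 0.707, 0.001, 0.001]
ft_force: [-0.2, 0.7, 1.1]
grip_width: 0.0526
grip_force: 0.0
```

>>> servo_tool(rows=[1,0,0,0,0,1,0,0,0,0,1,0,0,0,0,1,0,0,-0.01,0,1,0,0,-0.02,0])

```text
time: 12.43
position: [0.4359, 0.0821, 0.0662]
tool_rot: [0.707, 0.707, -0.001, -0.001]
ft_force: [-0.1, 0.0, 0.0]
grip_width: 0.0319
grip_force: 15.0
```

>>> servo_tool(rows=[1,0.01,0,-0.02,0,1,0.015,0.015,0,0,1,0.02,0.025,0,0,1,0.0205,0.03,0,0,1,0,0.03,0,0])

```text
time: 12.85
position: [0.5376, 0.1509, 0.0878]
tool_rot: [0.706, 0.708, 0.001, -0.0]
ft_force: [1.0, -0.4, -1.2]
grip_width: 0.032
grip_force: 15.0
```

>>> servo_tool(rows=[1,0,0.03,0,0,1,0,0.018,0,0,1,0,0,0,0,1,0,0,0.02,0,1,0,0,0.015,0])

```text
time: 13.27
position: [0.5844, 0.1476, 0.0518]
tool_rot: [0.707, 0.707, -0.0, -0.0]
ft_force: [-0.6, -0.8, -1.2]
grip_width: 0.0318
grip_force: 15.0
```

>>> servo_tool(rows=[1,0,0,0.006,0,1,0,0,0,0,1,0,0,0,0])

```text
time: 13.52
position: [0.5843, 0.1476, 0.046]
tool_rot: [0.707, 0.707, -0.0, -0.0]
ft_force: [0.5, 0.1, 0.0]
grip_width: 0.0322
grip_force: 15.0
```

Run:
```python
from h import *
p=robot.camera('scene');o=robot.get_obs();print(o['position'],o['grip_width'],o['grip_force'])
cv2.imwrite('pics/d2.png',cv2.resize(p['pixels'][120:300,160:400,::-1],(720,540)))
```

```text
[0.58504842 0.14763834 0.04648287] 0.032361418558212354 14.998785950942874
```

View pics/d2.png

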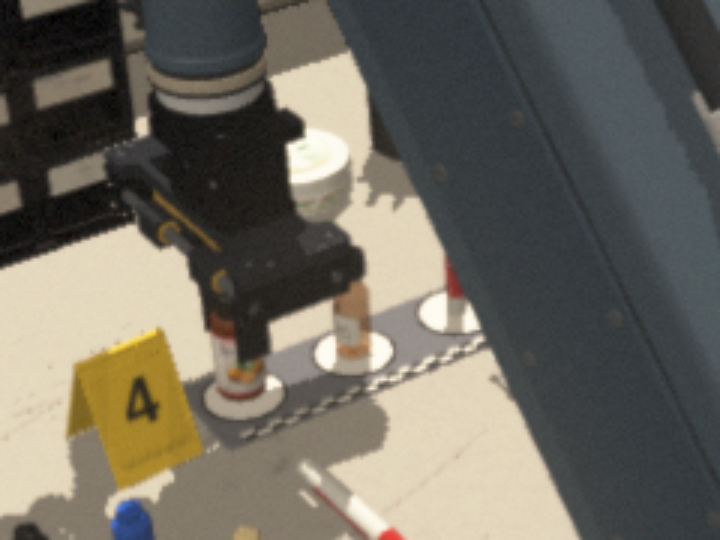

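The bottle is centred over mark_1, next to the tent. I'll release it and fetch the brass weight.

>>> servo_tool(rows=[1,0,0,0.005,0,1,0,0,0.0005,0,0.3,0,0,0,0,0.1,0,0,0,0,-0.2,0,0,0,0])

```text
time: 13.98
position: [0.5854, 0.1476, 0.0408]
tool_rot: [0.707, 0.707, 0.0, 0.0]
ft_force: [-0.2, 0.3, -0.3]
grip_width: 0.0389
grip_force: 0.0
```

>>> servo_tool(rows=[-0.4,0,0,0,0,-0.4,0,0,-0.02,0,-0.4,0,0,-0.03,0,-0.4,0,0,-0.03,0,-0.2,0,0,-0.01,0])

```text
time: 14.4
position: [0.5878, 0.1479, 0.1346]
tool_rot: [0.707, 0.707, 0.003, 0.002]
ft_force: [0.7, -0.2, 0.1]
grip_width: 0.0577
grip_force: 0.0
```

>>> servo_tool(rows=[-0.2,0,-0.025,0,0,-0.2,0.01,-0.035,0,0,-0.2,0.025,-0.032,0,0,-0.2,0.025,-0.03,0,0,-0.2,0.0215,-0.03,0,0])

```text
time: 14.82
position: [0.4315, 0.2296, 0.1303]
tool_rot: [0.708, 0.707, 0.0, -0.0]
ft_force: [-0.6, 0.4, -0.3]
grip_width: 0.0522
grip_force: 0.0
```

>>> servo_tool(rows=[-0.2,0,0,0,0,-0.2,0,0,0,0,-0.2,0,0,0.02,0,-0.2,0,0,0.03,0,-0.2,0,0,0,0])

```text
time: 15.23
position: [0.4323, 0.2278, 0.0769]
tool_rot: [0.707, 0.707, -0.003, -0.001]
ft_force: [-0.4, 0.0, -0.0]
grip_width: 0.0523
grip_force: 0.0
```

Run:
```python
from h import *
p=robot.camera('scene');o=robot.get_obs();print(o['position'],o['grip_width'])
cv2.imwrite('pics/w1.png',cv2.resize(p['pixels'][180:360,140:380,::-1],(720,540)))
for q in ['weight','dropper_bottle']:
    for r in robot.place_of(p,q)[:4]:print(q,r)
```

```text
[0.43272129 0.22800531 0.0784869 ] 0.05206658559211411
weight {'at': [0.4925, 0.2729, 0.0014], 'score': 0.76}
weight {'at': [0.3336, 0.2241, 0.0004], 'score': 0.74}
weight {'at': [0.435, 0.2299, 0.0052], 'score': 0.73}
weight {'at': [0.51, 0.3342, -0.003], 'score': 0.72}
```

View pics/w1.png

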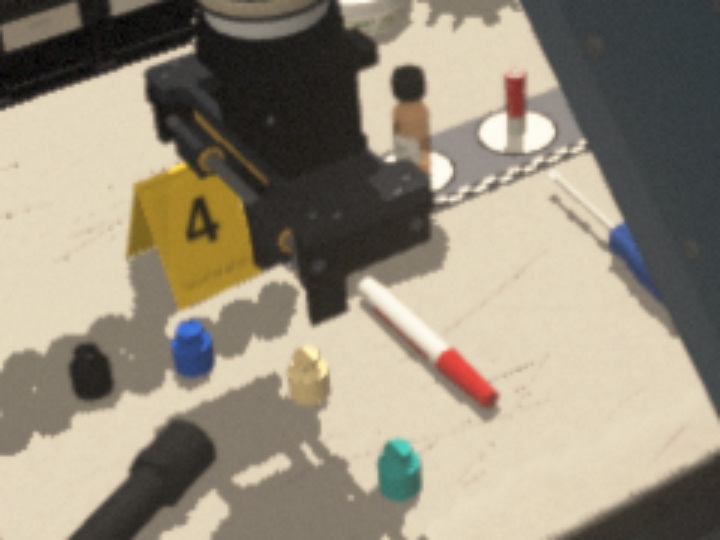

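The brass weight (crop 308,378) lies directly under the gripper, and the blue, black and turquoise ones are clear. I'll descend and grip it.

>>> servo_tool(rows=[-0.2,0,0,0.02,0,-0.2,0,0,0.02,0,-0.2,0,0,0.02,0,-0.2,0,0,0.01,0,-0.2,0,0,0.0055,0])

```text
time: 15.8
position: [0.4339, 0.2289, 0.0048]
tool_rot: [0.707, 0.707, 0.0, 0.0]
ft_force: [-1.0, 0.6, -0.1]
grip_width: 0.0524
grip_force: 0.0
```

>>> servo_tool(rows=[0.3,0,0,0,0,0.5,0,0,0,0,0.8,0,0,0,0,1,0,0,0,0,1,0,0,0,0])

```text
time: 16.22
position: [0.4336, 0.2292, 0.0057]
tool_rot: [0.707, 0.707, 0.001, 0.0]
ft_force: [-1.2, 0.8, 0.5]
grip_width: 0.0266
grip_force: 0.4
```

>>> servo_tool(rows=[1,0,0,0,0,1,0,0,0,0,1,0,0,-0.01,0,1,0,0,-0.02,0,1,0,0,-0.03,0])

```text
time: 16.63
position: [0.4315, 0.2285, 0.0643]
tool_rot: [0.707, 0.707, -0.002, -0.001]
ft_force: [0.6, 0.8, -0.3]
grip_width: 0.0232
grip_force: 15.0
```

>>> servo_tool(rows=[1,-0.015,0,-0.015,0,1,-0.03,0,0,0,1,-0.03,0,0,0,1,-0.03,0,0,0,1,-0.03,0,0,0])

```text
time: 17.05
position: [0.4332, 0.093, 0.0807]
tool_rot: [0.707, 0.708, 0.0, 0.0]
ft_force: [0.7, 0.1, -0.6]
grip_width: 0.0229
grip_force: 15.0
```

>>> servo_tool(rows=[1,-0.03,0,0,0,1,-0.03,0,0,0,1,-0.03,0,0,0,1,-0.03,0,0,0,1,-0.03,0,0,0])

```text
time: 17.47
position: [0.433, -0.0574, 0.0804]
tool_rot: [0.707, 0.707, 0.0, 0.0]
ft_force: [1.0, 0.3, -0.6]
grip_width: 0.0234
grip_force: 15.0
```

>>> servo_tool(rows=[1,-0.03,0.017,0,0,1,-0.021,0.03,0,0,1,0,0.03,0,0,1,0,0.03,0,0,1,0,0.03,0,0])

```text
time: 17.88
position: [0.5713, -0.1077, 0.0806]
tool_rot: [0.708, 0.707, 0.0, 0.0]
ft_force: [0.9, -0.4, -0.8]
grip_width: 0.0229
grip_force: 15.0
```

>>> servo_tool(rows=[1,0,0.01,0,0,1,0,0,0.02,0,1,0,0,0.03,0,1,0,0,0.015,0,1,0,0,0,0])

```text
time: 18.3
position: [0.5775, -0.1059, 0.0121]
tool_rot: [0.707, 0.707, -0.001, -0.003]
ft_force: [-0.5, 0.7, -0.3]
grip_width: 0.0231
grip_force: 15.0
```

Run:
```python
from h import *
p=robot.camera('top');o=robot.get_obs();print(o['position'],o['grip_width'],o['grip_force'])
cv2.imwrite('pics/w2.png',cv2.resize(p['pixels'][120:300,220:460,::-1],(720,540)))
```

```text
[ 0.57868515 -0.10629512  0.01368475] 0.022930262285164586 14.999009435462085
```

View pics/w2.png

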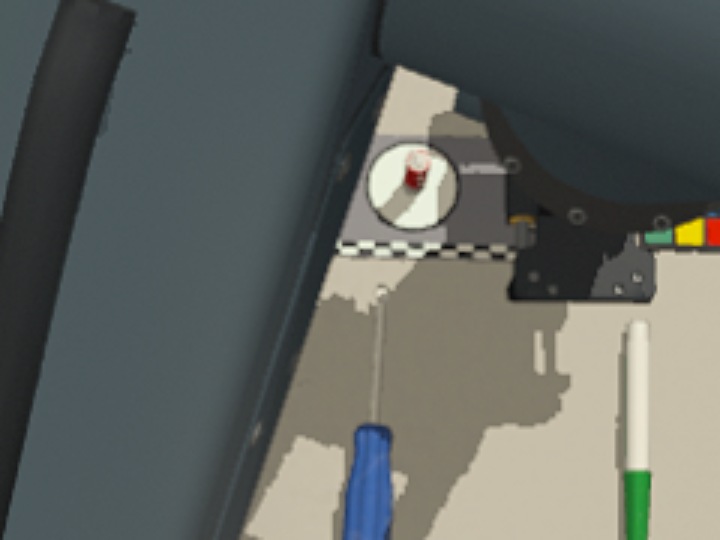

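The battery stands in the middle of mark_3. The gripper hides the weight, but its pose is right. I'll release and retreat.

>>> servo_tool(rows=[1,0,0,0.006,0,1,0,0,0.0005,0,0.5,0,0,0,0,0.2,0,0,0,0,0,0,0,0,0])

```text
time: 18.77
position: [0.5808, -0.1072, 0.0094]
tool_rot: [0.707, 0.707, 0.0, 0.001]
ft_force: [-0.1, 0.5, -0.1]
grip_width: 0.0296
grip_force: 0.0
```

>>> servo_tool(rows=[-0.3,0,0,0,0,-0.3,0,0,-0.02,0,-0.3,0,0,-0.03,0,-0.3,0,0,-0.035,0,-0.3,0,0,-0.035,0])

```text
time: 19.18
position: [0.5797, -0.1067, 0.1295]
tool_rot: [0.707, 0.707, -0.0, -0.001]
ft_force: [0.3, -0.7, 0.2]
grip_width: 0.0548
grip_force: 0.0
```

>>> servo_tool(rows=[-0.3,-0.02,-0.03,-0.01,0,-0.3,-0.025,-0.03,0,0,-0.3,-0.03,-0.025,0,0,-0.3,-0.03,-0.02,0,0,-0.3,-0.03,-0.01,0,0])

```text
time: 19.6
position: [0.4623, -0.2419, 0.139]
tool_rot: [0.707, 0.707, -0.0, -0.001]
ft_force: [0.1, -0.7, 0.0]
grip_width: 0.0566
grip_force: 0.0
```

>>> servo_tool(rows=[-0.3,-0.03,-0.01,-0.01,0,-0.3,-0.03,-0.01,0,0,-0.3,-0.03,-0.01,0,0,-0.3,-0.03,-0.01,0,0,-0.3,0,0,0,0])

```text
time: 20.02
position: [0.4246, -0.3687, 0.1494]
tool_rot: [0.709, 0.706, -0.001, 0.003]
ft_force: [1.2, -0.9, -1.1]
grip_width: 0.0566
grip_force: 0.0
```

>>> servo_tool(rows=[-0.3,-0.03,-0.02,0,0,-0.3,-0.03,-0.02,0,0,-0.3,-0.03,-0.02,0,0,-0.3,0,0,0,0,-0.3,0,0,0,0])

```text
time: 20.43
position: [0.3644, -0.4532, 0.1486]
tool_rot: [0.708, 0.706, 0.0, 0.0]
ft_force: [0.9, 0.2, 0.0]
grip_width: 0.0562
grip_force: 0.0
```

Run:
```python
from h import *
o=robot.get_obs();print(o['position'],o['time'])
p=robot.camera('top');a=p['pixels'][140:240,200:440,::-1]
s=robot.camera('scene');b=s['pixels'][170:290,180:420,::-1]
cv2.imwrite('pics/f.png',cv2.vconcat([cv2.resize(a,(600,250)),cv2.resize(b,(600,300))]))
for c in (p,s):
  for q in ['dropper_bottle','vial','battery','weight']:
    print(q,[(r['at'],r['score']) for r in robot.place_of(c,q) if r['at'][0]>.53][:2])
```

```text
[ 0.36442693 -0.45315592  0.14861756] 20.4333
dropper_bottle [([0.583, 0.1513, 0.0072], 0.61)]
vial [([0.5857, 0.0601, 0.0045], 0.53)]
battery [([0.58, -0.0238, -0.0003], 0.58)]
weight [([0.5791, -0.1085, 0.0036], 0.56)]
dropper_bottle [([0.5853, 0.1484, 0.0028], 0.76)]
vial [([0.5846, 0.0628, 0.0034], 0.84)]
battery [([0.58, -0.0255, 0.0048], 0.5)]
weight [([0.5868, -0.1054, 0.0035], 0.51)]
```

View pics/f.png

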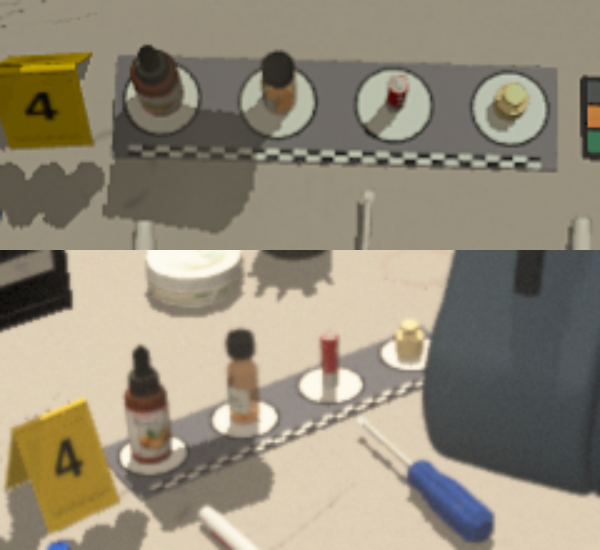

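Both views show all four items upright and centred, counting from the tent: bottle, vial, battery, weight.

```bash
python3 -c "
from rig import robot
print(robot.hand_in())"
```

```text
the job is handed in; nothing more can be done
None
```

I handed the job in at about 20 s on the robot's clock: the dropper bottle, vial, battery and weight stand upright and centred on marks 1 to 4, counting from the tent; the final pictures confirm this, but the hand-in returned no verdict.

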